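# Mesh a spare gear with the master on the roll tester and lock the carriage

### The job

On the gear roll tester the spare gear on the sliding carriage stands tooth tip against tooth tip with the clamped master gear. Turn the spare gear by its crank until its teeth face the master's gaps, push the carriage by its bow handle fully home to its stop so that the gears mesh, without forcing tooth against tooth, and swing the red-knobbed lock lever fully shut, in along the bed, so that the carriage is ready for the roll test. Leave the things lying round the tester where they are.

Things in the scene. Friction and masses are not known exactly. Their poses are not given: they have to be found in the camera images.
- tester: The gear roll tester: a green cast bed 150 x 390 mm standing on the bench, fixed to it. Origin under the bed's centre at bench height; its y axis is the slide direction (towards the master gear), its -x side is the front with the lock lever, z up. The bed turns about z from start to start.
- master_gear: Dark steel master gear, 18 teeth, 137 mm over the tips, clamped on the headstock at the +y end: it cannot turn. Origin on its axis at tester (0, 115) mm, under the gear (72 mm above the bench); gear is 22 mm thick. One of its teeth points exactly along the tester's -y, at the spare gear.
- spare_gear: Bright steel spare gear, 14 teeth (25.7 degrees apart), 109 mm over the tips, tips about 5.5 mm wide, on the spindle of the sliding carriage. Origin on its axis under the gear (72 mm above the bench, gear 22 mm thick). At its own +y axis there is a tooth; the crank points along its own -y.
- gear_turn (a joint): Angle of the spare gear and its crank, rad, counter-clockwise from above, endless. 0: crank along the tester's -y, spare tooth tip exactly facing master tooth tip. Gaps face teeth, so the gears can mesh, at +-0.224 (then every 0.449); within 0.1 of those the flanks guide each other in. Starts within 0.075 of 0. Stiff (0.1 N m), stays where left.
- crank_handle (a point): Middle of the upright black crank handle, 19 mm in diameter, 60 mm from the gear's axis, 137 mm above the bench; the handle reaches from 113 to 150 mm, the crank arm below it (14 mm wide, running to the gear's axis) from 104 to 112 mm.
- carriage_slide (a joint): Travel of the green carriage along the tester's +y, m. 0: fully back; 0.036: fully home at its rigid stop, gears in full mesh (axes 112.8 mm apart). Tooth tips meet at 0.0256. Starts at 0 to 0.012. Friction 3 N and a little damping; stays where it is left.
- bow_handle (a point): Middle of the bar of the black bow handle on the carriage's rear: round bar 12 mm thick, 80 mm long across the slide (tester x), 110 mm behind the spare gear's axis, centre 112 mm and top 118 mm above the bench. The carriage under it is 62 mm high and ends 14 mm behind the bar. Push it from behind along tester +y.
- lock_lever (a joint): Angle of the carriage's lock lever, rad. 0: open, pointing straight out from the bed's front (tester -x). 1.57: shut at a rigid stop, pointing along the bed to tester +y, its lobe behind the carriage's lug. Shuts clockwise from above. Passes only when the carriage is home to about 2 mm. Starts at 0 to 0.35; friction 0.1 N m, stays where left.
- lever_knob (a point): Middle of the upright red knob at the lever's end, up to 19 mm in diameter, 80 mm from the pivot, 93 mm above the bench; the knob reaches from 73 to 106 mm, the lever arm under it from 65 to 73 mm.
- lever_pivot (a point): Pivot axis of the lock lever at tester (-75, -152) mm, given at knob height (93 mm above the bench).
- calliper: Slide calliper, 74 x 202 x 12 mm, lying loose in front of the tester's headstock end; origin under its middle. Leave it alone.
- gear_carton: Small printed carton of the gear, 77 x 106 x 61 mm, loose behind the tester; origin under its middle. Leave it alone.
- threadlock: Small dark bottle, 38 mm in diameter, 118 mm tall, standing loose behind the tester; origin under its middle. Leave it alone.

How it is judged:
On the way:
1. the carriage is home with the gears in mesh, before the lever is shut (value of joint carriage_slide above 0.033 m and value of joint lock_lever below 1.3 rad), for 0.1 s.
At the end, for the whole second after the job is handed in: The carriage is home (travel over 34 of 36 mm) with the gears in mesh, the lock lever is shut (over 1.45 of 1.57 rad), and carriage and gear are at rest (value of joint carriage_slide above 0.034 m and value of joint lock_lever above 1.45 rad and linear speed of spare_gear below 0.005 m/s and angular speed of spare_gear below 0.05 rad/s); the robot touches nothing.
It fails at once if tooth is forced against tooth: the spare gear presses on the master with more than 35 N (contact force between spare_gear and master_gear above 35 N).
It fails at once if the calliper, carton or bottle round the tester is shifted by more than 15 mm or knocked over (distance of any of calliper, gear_carton, threadlock from where it was at the start of the episode above 0.015 m or angle between threadlock's own z axis and vertical above 0.3 rad).
It also fails if it takes over 58 s, if anything falls off the work surface, if the arm or the gripper's body presses on something with over 40 N, if the wrist force passes 120 N, or if a joint passes its speed limit or range.

### The arm

A 6-joint arm with a two-finger parallel gripper is mounted at the origin on a cart in front of the work surface, level with it; the furniture and walls round the work are solid. World frame = base frame: x ahead of the robot, y to its left, z up, the work surface at z = 0. Lengths are in m, angles in rad, forces in N, time in s.
With the tool pointing down it reaches from about 0.35 to 0.975 m from the base axis. Payload 4.9 kg.
Tool frame: the origin (TCP) lies at the very end of the fingers, on their centre line; the grasp point (between the pads) lies 19 mm behind it; z points along the fingers, y is the line along which they close (so a half turn about z gives the same grasp; the last joint's range is limited). The gripper opens to 85 mm and grips with 20 to 120 N. Pads are 22 mm wide; open, the fingers measure 114 mm over their backs; the gripper's body (76 mm by 85 mm) begins 54 mm behind the grasp point. The pads swing forward as they close: fully open they stand 13 mm farther back than shut.
Start: joints at [1.216, 0.053, 1.613, -0, 1.476, -0.119], TCP at [0.146, 0.608, 0.231] pointing down, gripper open.
Joint ranges: [-3.01, 3.01], [-1.01, 2.22], [0.06, 2.58], [-1.02, 4.17], [0.09, 2.62], [-3.14, 3.14]. Speed limits (rad/s): [2.57, 2.57, 3.14, 3.14, 3.14, 3.14].

### API

Orientations are given as a unit quaternion [w, x, y, z].
In Python, from plant import * gives the robot as it stands.
- The arm moves only by the tool jog_arm, never from a script. Its argument "moves" is a list that holds one entry, the list of rows, each a list of 7 numbers: the finger opening in cm, from 0 to 8.54, then the shift along the tool's x, y, z in cm, then the turn, a rotation vector about the tool's x, y, z in rad. A call has 1 to 20 rows; each row shifts and turns the commanded pose from where the row before left it, along the tool's axes as they then stand; what a row does not reach is not made up. A row lasts 1/12 s, in which the tool goes at most 41.7 mm and 7.16 degrees, less where a joint would pass 70% of its speed; a pose out of reach is approached as far as the arm can. A call is refused whole if a number of a shift passes 4.17 or a number of a turn 0.125, either way. A call with a gripper value outside its range is refused whole. The fingers move at their own pace and stop on an object; the grip force is fixed at half the most. Time passes only in rows, so rows that do not move let the fingers close. It gives the time, the measured TCP pose, the force, the opening and the grip force at its end, in the units of the state.
- state(): the state, without advancing time (a new reading comes with each control period).
- grab_frame(name): name is "scene" or "top" or "wrist"; returns a dict with "color" (400x640x3 uint8, blue, green, red), "depth" (400x640 float32, m along the optical axis (not along the pixel's ray), 0 where there is no reading), "fx", "fy", "cx", "cy" (pixels), "k1" (the pictures are not rectified: a ray, as slopes to the right and down, at radius r is drawn at 1 + k1 r^2 times it, then the intrinsics apply), "R" (3x3) and "t" (3): a world point X has camera coordinates R X + t. Camera axes: x right, y down, z forward; pixel columns grow to the right and rows downward; lengths in m; the calibration is good to about 2 mm. A picture is of the moment at which its call begins.
- job_done(): hands the job in; it is judged then, once.
Trained networks look in a picture, given as the dict that the camera call returned (one of the last four; its "shot" number tells which), for a name from the list of things; names that differ only in an ending like _2 or _b are one class to them, and where a whole thing is asked for, a point or a joint stands for the part that bears it (a point fixed in the world has none). Each returns a list of dicts, best first, with "p" (0 to 1); they miss things now and then, are a little off and sometimes report something else, mostly with a low value. They report only what shows in the picture. A call takes as long as a camera call.
- recognise(name, picture): "rect" ([centre column, centre row, width, height] in pixels, round what is visible of it).
- regions_of(name, picture): "pixels" (400x640 bool, what is visible of it) and "rect" ([centre column, centre row, width, height] in pixels, round what is visible of it).
The state is a dict: "time": time; "joint_pos": joint angles; "joint_vel": joint speeds; "joint_efforts": joint torques, N m; "tool_pos": TCP position; "tool_rot": TCP orientation; "contact_force": force on the tool from outside, world axes, zero at the start; "ft_torque": the same for the moment, N m; "gripper_width": opening from 0.0 (shut) to 1.0 (fully open); "grasp_force": force on a finger pad.
Only numpy, scipy, OpenCV 4.12 (cv2) and the standard library are available. Lean on these libraries where they do the work, as an engineer would, in place of code of your own. Each camera call takes 0.05 s, during which the arm holds its last target. There are 200 camera calls.

## Working session

There is one attempt and no reset: what is moved stays moved. The work goes in short steps, Python scripts to look and compute and a tool call to move; the robot and the scene stay as the last step left them, time stands still between calls to the robot, and variables do not carry over. Pictures are saved under pics/ and viewed, at most 10 in all, crops included, and the job is handed in when it is done.

Besides the shell and the picture viewer there is one more tool, called after "Emit:" by a JSON object that holds its "op" and its "data". jog_arm: Moves the arm, as the interface text tells. Its arguments: {"type":"object","properties":{"moves":{"type":"array"}},"required":["moves"]}

```bash
mkdir -p pics; ls; cat > h.py <<'E'
from plant import *
import numpy as np, cv2
def undist(P,u,v):
    x=(np.asarray(u,float)-P["cx"])/P["fx"]; y=(np.asarray(v,float)-P["cy"])/P["fy"]
    a,b=x.copy(),y.copy()
    for _ in range(20):
        s=1+P["k1"]*(a*a+b*b); a=x/s; b=y/s
    return a,b
def onz(P,u,v,z):
    a,b=undist(P,u,v); R=np.array(P["R"]);t=np.array(P["t"])
    d=np.stack([a,b,np.ones_like(a)],-1)@R; c=-R.T@t
    return c+d*((z-c[2])/d[...,2])[...,None]
def cloud(P,m):
    v,u=np.nonzero(m&(P["depth"]>0)); d=P["depth"][v,u]; a,b=undist(P,u,v)
    return (np.stack([a*d,b*d,d],-1)-np.array(P["t"]))@np.array(P["R"])
def proj(P,X):
    c=np.array(X)@np.array(P["R"]).T+np.array(P["t"]); a=c[...,0]/c[...,2];b=c[...,1]/c[...,2]
    s=1+P["k1"]*(a*a+b*b); return np.stack([a*s*P["fx"]+P["cx"],b*s*P["fy"]+P["cy"]],-1)
E
python3 - <<'E'
from h import *
names=["tester","master_gear","spare_gear","crank_handle","bow_handle","lever_knob","calliper","gear_carton","threadlock"]
for c in ["scene","top"]:
    P=grab_frame(c); cv2.imwrite(f"pics/{c}0.png",P["color"])
    for n in names:
        for r in regions_of(n,P)[:2]:
            X=cloud(P,r["pixels"]); 
            if len(X): print(c,n,round(r["p"],2),np.round(r["rect"]),np.round(np.median(X,0),3),np.round(X.min(0),3),np.round(X.max(0),3))
E
```

```text
pics
scene tester 0.9 [359. 247. 185. 144.] [ 0.601 -0.062  0.061] [ 0.479 -0.193 -0.002] [0.793 0.362 0.151]
scene master_gear 0.75 [315. 195.  67.  37.] [0.612 0.103 0.093] [ 0.556  0.052 -0.001] [0.778 0.358 0.119]
scene spare_gear 0.95 [361. 226.  58.  36.] [ 0.61  -0.042  0.092] [ 0.58  -0.091  0.004] [0.743 0.161 0.11 ]
scene crank_handle 0.68 [351. 283.  56.  31.] [ 0.532 -0.148  0.07 ] [ 0.479 -0.161 -0.001] [ 0.586 -0.029  0.109]
scene crank_handle 0.66 [362. 223.  62.  38.] [ 0.625 -0.043  0.094] [ 0.58  -0.092  0.   ] [0.785 0.162 0.151]
scene bow_handle 0.87 [376. 244. 107.  83.] [ 0.621 -0.079  0.063] [ 0.55  -0.159 -0.   ] [0.797 0.162 0.151]
scene lever_knob 0.88 [354. 282.  57.  34.] [ 0.535 -0.147  0.069] [ 0.479 -0.161 -0.002] [ 0.591 -0.042  0.109]
scene calliper 0.62 [247. 246.  82.  43.] [0.474 0.159 0.004] [ 0.416  0.029 -0.002] [0.511 0.236 0.013]
scene gear_carton 0.59 [407. 219.  57.  48.] [ 0.768 -0.01   0.059] [ 0.63  -0.136 -0.002] [0.894 0.159 0.151]
scene threadlock 0.8 [435. 237.  22.  57.] [ 0.739 -0.116  0.057] [ 0.727 -0.126  0.001] [ 0.815 -0.075  0
[... 480 characters left out ...]
-0.14   0.073] [ 0.48  -0.155  0.046] [ 0.578 -0.127  0.109]
top bow_handle 0.72 [357. 184.  79.  84.] [ 0.631 -0.054  0.078] [ 0.551 -0.157 -0.002] [0.75  0.033 0.153]
top lever_knob 0.86 [398. 233.  14.  42.] [ 0.534 -0.14   0.073] [ 0.48  -0.158  0.036] [ 0.581 -0.127  0.109]
top calliper 0.7 [278. 266.  78.  35.] [0.474 0.169 0.004] [ 0.42   0.031 -0.002] [0.512 0.226 0.015]
top calliper 0.6 [328. 198. 165. 119.] [0.625 0.017 0.064] [ 0.478 -0.196 -0.003] [0.776 0.21  0.153]
top gear_carton 0.85 [323. 132.  49.  38.] [0.775 0.013 0.059] [ 0.74  -0.041 -0.002] [0.821 0.067 0.082]
top threadlock 0.86 [373. 143.  21.  22.] [ 0.74  -0.1    0.072] [ 0.73  -0.134 -0.002] [ 0.784 -0.086  0.121]
```

```bash
python3 - <<'E'
import cv2
a=cv2.imread("pics/top0.png")[105:295,215:445]; cv2.imwrite("pics/topc.png",cv2.resize(a,None,fx=3.4,fy=3.15,interpolation=cv2.INTER_CUBIC))
E
python3 - <<'E'
from h import *
P=grab_frame("top")
X=cloud(P,np.ones((400,640),bool))
X=X[(X[:,0]>.4)&(X[:,0]<.9)&(abs(X[:,1])<.3)]
def sel(lo,hi,c=None,r=9):
    m=(X[:,2]>lo)&(X[:,2]<hi)
    if c is not None: m&=np.hypot(*(X[:,:2]-c).T)<r
    return X[m]
for n,lo,hi in [("crank/clamp",.125,.16),("knob",.098,.112)]:
    S=sel(lo,hi); print(n,len(S)); 
    k=np.unique(np.round(S[:,:2],2),axis=0); print(k.tolist() if len(k)<60 else len(k))
G=sel(.09,.098)
for y0,y1 in [(.04,.2),(-.08,.03)]:
    g=G[(G[:,1]>y0)&(G[:,1]<y1)]; c,r=cv2.minEnclosingCircle(g[:,:2].astype(np.float32)*1000); print("gear",c,r,len(g))
E
```

```text
crank/clamp 76
[[0.62, -0.08], [0.63, -0.09], [0.63, -0.08], [0.63, -0.07], [0.64, -0.09], [0.64, -0.08], [0.64, -0.07]]
knob 793
110
gear (652.312744140625, 120.39106750488281) 93.77886962890625 2191
gear (634.697998046875, -20.937393188476562) 54.67335891723633 1203
```

View pics/topc.png

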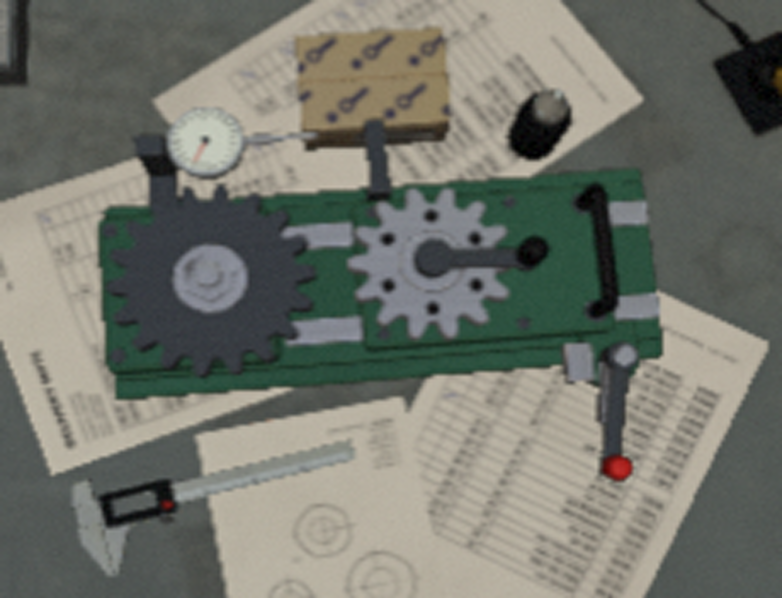

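View pics/scene0.png

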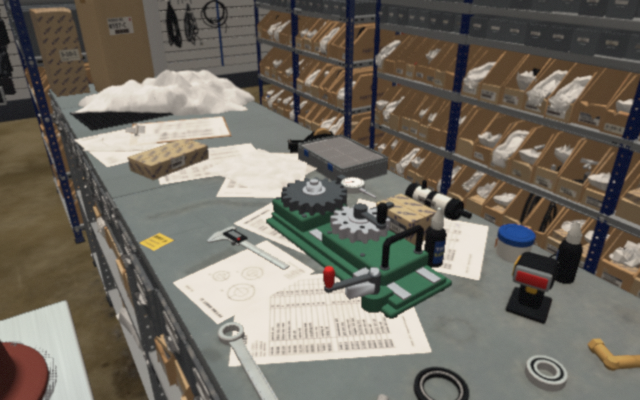

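```bash
python3 - <<'E'
from h import *
from scipy.spatial.transform import Rotation as Ro
from scipy.optimize import least_squares
P=grab_frame("top")
X=cloud(P,np.ones((400,640),bool))
def circ(c,lo=.088,hi=.1,r0=.0545,it=8):
    for _ in range(it):
        m=(X[:,2]>lo)&(X[:,2]<hi)&(np.hypot(*(X[:,:2]-c).T)<r0+.004)
        S=X[m][:,:2].astype(np.float32)
        c,r=cv2.minEnclosingCircle(S*1000); c=np.array(c)/1000
    return c,r,len(S),S.mean(0)
print("spare",circ(np.array([.635,-.021])));print("master",circ(np.array([.623,.121]),r0=.0685))
H=X[(X[:,2]>.14)&(np.hypot(X[:,0]-.635,X[:,1]+.08)<.03)];print("handle",len(H),H.mean(0),H.min(0),H.max(0))
B=X[(X[:,2]>.11)&(X[:,2]<.125)&(X[:,1]<-.11)&(X[:,1]>-.16)&(X[:,0]>.56)]
print("bow",len(B),B.mean(0),B.min(0),B.max(0)); q=np.polyfit(B[:,0],B[:,1],1);print("bow slope",q, "yaw",np.arctan(q[0]))
c=P["color"].astype(int); red=(c[...,2]>110)&(c[...,1]<60)&(c[...,0]<70)
K=cloud(P,red);K=K[(K[:,2]>.06)&(K[:,2]<.12)&(K[:,1]<-.05)];print("knob",len(K),np.median(K,0),K.min(0),K.max(0))
v,u=np.nonzero(red); print("knob px",u.min(),u.max(),v.min(),v.max())
# bed outline: points at bed heights
m=(X[:,2]>.02)&(X[:,2]<.058)&(abs(X[:,1])<.25)&(X[:,0]>.5)&(X[:,0]<.75)
print(np.histogram(X[m][:,2],bins=8))
print("bedrect",cv2.minAreaRect((X[m][:,:2]*1000).astype(np.float32)))
s=state();print(np.round(Ro.from_quat(np.roll(s["tool_rot"],-1)).as_matrix(),3),s["tool_pos"],s["time"],s["gripper_width"])
print("cam",-np.array(P["R"]).T@P["t"])
E
```

```text
spare (array([ 0.63491626, -0.02101567]), 54.696285247802734, 1248, array([ 0.6340397 , -0.01803355], dtype=float32))
master (array([0.625427  , 0.12285458]), 68.16220092773438, 2248, array([0.6247382 , 0.12180776], dtype=float32))
handle 61 [ 0.63335736 -0.08010325  0.14750119] [ 0.62527534 -0.08915886  0.14052036] [ 0.64199083 -0.07182781  0.15319147]
bow 216 [ 0.6403224  -0.1301919   0.11604414] [ 0.59634308 -0.1384207   0.11007616] [ 0.74715501 -0.11000086  0.12099638]
bow slope [ 0.07056979 -0.17537932] yaw 0.0704529874483316
knob 37 [ 0.48857112 -0.13594975  0.10576488] [ 0.48210646 -0.14267376  0.10255886] [ 0.49501341 -0.12970739  0.10930404]
knob px 264 400 250 265
(array([ 203,  615, 1000,  273,   88,   71,   78,  187]), array([0.02001191, 0.0247593 , 0.02950668, 0.03425407, 0.03900146,
       0.04374884, 0.04849623, 0.05324362, 0.057991  ]))
bedrect ((647.1837768554688, 4.1361236572265625), (396.20599365234375, 221.72215270996094), 83.8593978881836)
[[-0.972  0.234 -0.   ]
 [ 0.234  0.972  0.   ]
 [ 0.     0.    -1.   ]] [0.14598325 0.60769672 0.23130142] 1.1 0.9982774713164962
cam [0.49297335 0.04896187 0.95759012]
```

Emit:
{"op": "jog_arm", "data": {"moves": [[[8.5, -2.5, -2.34, -0.5, 0, 0, 0], [8.5, -2.5, -2.34, -0.5, 0, 0, 0], [8.5, -2.5, -2.34, -0.5, 0, 0, 0], [8.5, -2.5, -2.34, -0.5, 0, 0, 0], [8.5, -2.5, -2.34, -0.5, 0, 0, 0], [8.5, -2.5, -2.34, -0.5, 0, 0, 0], [8.5, -2.5, -2.34, -0.5, 0, 0, 0], [8.5, -2.5, -2.34, -0.5, 0, 0, 0], [8.5, -2.5, -2.34, -0.5, 0, 0, 0], [8.5, -2.5, -2.34, -0.5, 0, 0, 0], [8.5, -2.5, -2.34, -0.5, 0, 0, 0], [8.5, -2.5, -2.34, -0.5, 0, 0, 0], [8.5, -2.5, -2.34, -0.5, 0, 0, 0], [8.5, -2.5, -2.34, -0.5, 0, 0, 0], [8.5, -2.5, -2.34, -0.5, 0, 0, 0], [8.5, -2.5, -2.34, -0.5, 0, 0, 0], [8.5, -2.5, -2.34, -0.5, 0, 0, 0], [8.5, -2.5, -2.34, -0.5, 0, 0, 0], [8.5, -2.5, -2.34, -0.5, 0, 0, 0], [8.5, -2.5, -2.34, -0.5, 0, 0, 0]]]}}

```text
time: 2.77
tool_pos: [0.5235, 0.0341, 0.3318]
tool_rot: [0.0, 0.118, 0.993, 0.0]
contact_force: [-0.5, 0.2, -1.0]
gripper_width: 0.999
grasp_force: 0.0
```

Emit:
{"op": "jog_arm", "data": {"moves": [[[5, 0, 0, 0, 0, 0, 0.115], [5, 0, 0, 0, 0, 0, 0.115], [5, 0, 0, 0, 0, 0, 0.115], [5, 0, 0, 0, 0, 0, 0.115], [5, 0, 0, 0, 0, 0, 0.115], [5, 0, 0, 0, 0, 0, 0.115], [5, 0, 0, 0, 0, 0, 0.115], [5, 0, 0, 0, 0, 0, 0.115], [5, 0, 0, 0, 0, 0, 0.115], [5, 0, 0, 0, 0, 0, 0.115], [5, 0, 0, 0, 0, 0, 0.115], [5, 0, 0, 0, 0, 0, 0]]]}}

```text
time: 3.77
tool_pos: [0.5228, 0.0358, 0.3314]
tool_rot: [0.0, 0.683, 0.731, 0.0]
contact_force: [-0.2, -0.1, -0.3]
gripper_width: 0.583
grasp_force: 0.0
```

```bash
python3 - <<'E'
from h import *
P=grab_frame("wrist"); cv2.imwrite("pics/w1.png",P["color"]); s=state(); print(s["tool_pos"],s["tool_rot"],np.round(s["joint_pos"],2),s["time"],-np.array(P["R"]).T@P["t"])
for n in ["spare_gear","master_gear","lever_knob","crank_handle","bow_handle"]:
    for r in regions_of(n,P)[:1]: print(n,r["p"],r["rect"])
E
```

```text
[0.52280533 0.03583015 0.33137043] [6.18964038e-05 6.81068550e-01 7.32219657e-01 2.21568393e-05] [-0.07 -0.23  1.71 -0.    1.66 -0.15] 3.8167 [0.51738263 0.11558515 0.47396444]
spare_gear 0.62 [389.7, 205.9, 71.8, 67.1]
master_gear 0.84 [396.5, 101.6, 102.7, 109.1]
lever_knob 0.9 [312.9, 265.6, 62.6, 22.1]
crank_handle 0.96 [388.7, 218.9, 71.6, 94.4]
bow_handle 0.77 [394.2, 225.7, 136.8, 116.7]
```

View pics/w1.png

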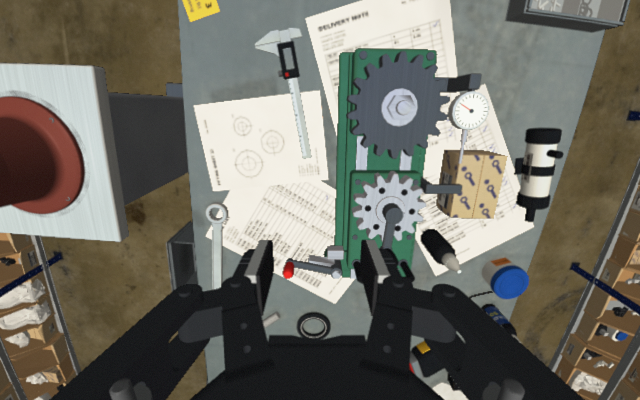

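```bash
cat > fit.py <<'E'
from h import *
from scipy.optimize import minimize
def lum(P,pts):
    uv=proj(P,pts).astype(np.float32); g=cv2.GaussianBlur(P["color"],(3,3),0)
    return cv2.remap(g,uv[...,0],uv[...,1],cv2.INTER_LINEAR).astype(float)
def gear(P,c0,ro,n,bright,guess):
    ri=ro-.0135
    r=np.linspace(ri-.008,ro+.006,30); f=np.linspace(0,2*np.pi,1440,endpoint=False); R,F=np.meshgrid(r,f)
    ru=(ro+ri)/2
    def cost(p):
        pts=np.stack([p[0]+R*np.cos(F+p[2]),p[1]+R*np.sin(F+p[2]),np.full_like(R,.094)],-1)
        I=lum(P,pts); V=I.min(-1)/100 if bright else -I.max(-1)/100
        # half tooth angle from tip(5.5mm) to root
        w=np.interp(R,[ri,ro],[np.pi/n*.72,.00275/ro]); ph=(F+np.pi/n)%(2*np.pi/n)-np.pi/n
        T=np.clip((w-abs(ph))/.03,-1,1); T=np.where(R<ri,1,np.where(R>ro,-1,T))
        return -np.corrcoef(T.ravel(),V.ravel())[0,1]
    best=None
    for d in np.linspace(-np.pi/n,np.pi/n,9)[:-1]:
        s=minimize(cost,[*c0,guess+d],method="Nelder-Mead",options=dict(initial_simplex=[[*c0,guess+d],[c0[0]+.003,c0[1],guess+d],[c0[0],c0[1]+.003,guess+d],[*c0,guess+d+.06]],xatol=1e-4,fatol=1e-5))
        if best is None or s.fun<best.fun: best=s
    return best.x,best.fun
E
python3 - <<'E'
from fit import *
for cam in ["wrist","top"]:
    P=grab_frame(cam)
    m,a=gear(P,[.6254,.1229],.0685,18,False,-np.pi/2+.07)
    s,b=gear(P,[.6349,-.021],.0545,14,True,np.pi/2+.07)
    yaw=np.arctan2(-(m-s)[0],(m-s)[1])
    print(cam,m,a,s,b,"yaw axes",yaw,"master phase",(m[2]+np.pi/2+np.pi/18)%(np.pi/9)-np.pi/18,"dist",np.hypot(*(m-s)[:2]),
     "spare phase",(s[2]-np.pi/2+np.pi/14)%(np.pi/7)-np.pi/14)
    c=P["color"].astype(int); red=(c[...,2]>110)&(c[...,1]<60)&(c[...,0]<70)
    K=cloud(P,red);K=K[(K[:,2]>.08)&(K[:,2]<.12)&(K[:,1]<-.05)];print("knob",len(K),K.mean(0),K.min(0),K.max(0))
    X=cloud(P,np.ones((400,640),bool))
    B=X[(X[:,2]>.112)&(X[:,2]<.125)&(X[:,1]<-.11)&(X[:,1]>-.16)&(X[:,0]>.56)&(X[:,0]<.7)]
    H=X[(X[:,2]>.144)&(X[:,2]<.155)&(np.hypot(X[:,0]-.635,X[:,1]+.08)<.03)];print("handle",len(H),H.mean(0))
    if len(B): print("bow",len(B),B.mean(0),B.min(0),B.max(0),np.arctan(np.polyfit(B[:,0],B[:,1],1)[0]))
E
```

```text
wrist [ 0.62104629  0.12209611 -1.49792835] -0.48566218454042165 [ 0.63406066 -0.02141717  1.55660794] -0.5917289334380749 yaw axes 0.09043671375671515 master phase 0.07286798074204004 dist 0.14410216134364107 spare phase -0.01418838832753111
knob 120 [ 0.50607313 -0.14503976  0.10177811] [ 0.48215148 -0.31632085  0.08330259] [ 0.71753705 -0.12743831  0.11524394]
handle 19 [ 0.63906158 -0.07702316  0.14752708]
bow 35 [ 0.639316   -0.12948741  0.11421293] [ 0.60072715 -0.13812039  0.11204865] [ 0.68317265 -0.12231132  0.11765382] 0.11392582415256772
top [ 0.62909209  0.13136142 -1.65714651] -0.38788680862570335 [ 0.63533282 -0.0227634   1.57501481] -0.148152454960773 yaw axes 0.040469252677223344 master phase -0.08635018778166526 dist 0.15425111623637658 spare phase 0.0042184876796849125
knob 29 [ 0.54333114 -0.18130873  0.10781394] [ 0.48214182 -0.33243517  0.10344446] [ 0.72301383 -0.13552619  0.11535461]
handle 0 [nan nan nan]
bow 57 [ 0.67117384 -0.12850508  0.1160567 ] [ 0.65499893 -0.13567593  0.11212945] [ 0.68477595 -0.12208547  0.12131937] 0.1825101735785339<stdin>:13: RuntimeWarning: Mean of empty slice.
  ret = um.true_divide(
```

Emit:
{"op": "jog_arm", "data": {"moves": [[[5, -2.47, 2.05, 0, 0, 0, 0], [5, -2.47, 2.05, 0, 0, 0, 0], [5, -2.47, 2.05, 0, 0, 0, 0], [5, -2.47, 2.05, 0, 0, 0, 0], [5, -2.49, 2.03, 0, 0, 0, 0], [5, 0, 0, 3, 0, 0, 0], [5, 0, 0, 3, 0, 0, 0], [5, 0, 0, 3, 0, 0, 0], [5, 0, 0, 3, 0, 0, 0], [5, 0, 0, 0, 0, 0, 0]]]}}

```text
time: 5.0
tool_pos: [0.6296, -0.0796, 0.2028]
tool_rot: [-0.006, 0.682, 0.731, -0.003]
contact_force: [-0.3, 0.4, -2.5]
gripper_width: 0.585
grasp_force: 0.0
```

```bash
python3 - <<'E'
from fit import *
P=grab_frame("wrist"); cv2.imwrite("pics/w2.png",P["color"]); s=state(); print(s["tool_pos"])
for X in [[.634,-.08,.15],[.6255,-.0805,.15],[.6343,-.0212,.094],[.6395,-.1297,.118],[*s["tool_pos"][:2],.13]]: print(np.round(proj(P,X)))
E
```

```text
[ 0.63109445 -0.07986632  0.20665401]
[323. 217.]
[312. 217.]
[328. 133.]
[324. 254.]
[319. 208.]
```

View pics/w2.png

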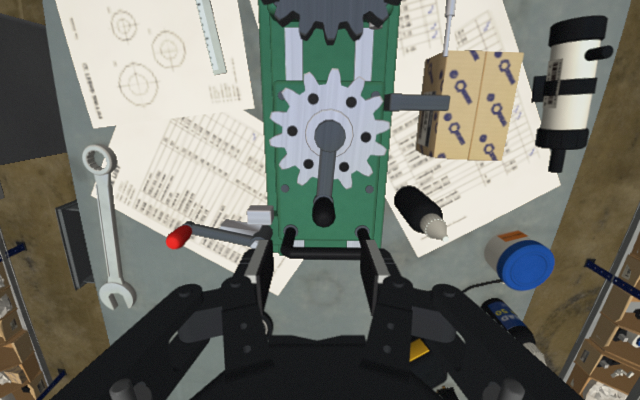

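```bash
python3 - <<'E'
from fit import *
P=grab_frame("wrist"); s=state(); print(s["tool_pos"],s["tool_rot"])
g,b=gear(P,[.6343,-.0212],.0545,14,True,np.pi/2+.07); print(g,b,(g[2]-np.pi/2+np.pi/14)%(np.pi/7)-np.pi/14)
E
```

```text
[ 0.63288079 -0.08025757  0.21024527] [-1.26517606e-03  6.81811624e-01  7.31526353e-01 -7.09827997e-04]
[ 0.63530285 -0.02217174  1.56165859] -0.7176728731749796 -0.009137741559645196
```

Emit:
{"op": "jog_arm", "data": {"moves": [[[5, 0.2, 0, 2.3, 0, 0, 0], [5, 0, 0, 2.3, 0, 0, 0], [5, 0, 0, 2.3, 0, 0, 0], [5, 0, 0, 1.5, 0, 0, 0], [5, 0, 0, 0.9, 0, 0, 0], [5, 0, 0, 0, 0, 0, 0], [1, 0, 0, 0, 0, 0, 0], [1, 0, 0, 0, 0, 0, 0], [1, 0, 0, 0, 0, 0, 0], [1, 0, 0, 0, 0, 0, 0], [1, 0, 0, 0, 0, 0, 0], [1, 0, 0, 0, 0, 0, 0], [1, 0, 0, 0, 0, 0, 0], [1, 0, 0, 0, 0, 0, 0]]]}}

```text
time: 6.27
tool_pos: [0.6347, -0.0788, 0.1208]
tool_rot: [0.002, 0.682, 0.731, 0.001]
contact_force: [-0.6, 0.1, 6.5]
gripper_width: 0.196
grasp_force: 58.8
```

Emit:
{"op": "jog_arm", "data": {"moves": [[[1, 0, 0, -0.2, 0, 0, 0], [1, 0.02, -0.11, 0, 0, 0, 0.018], [1, 0.02, -0.11, 0, 0, 0, 0.018], [1, 0.02, -0.11, 0, 0, 0, 0.018], [1, 0.02, -0.11, 0, 0, 0, 0.018], [1, 0.01, -0.11, 0, 0, 0, 0.018], [1, 0.01, -0.11, 0, 0, 0, 0.018], [1, 0, -0.11, 0, 0, 0, 0.018], [1, 0, -0.11, 0, 0, 0, 0.018], [1, 0, 0, 0, 0, 0, 0], [1, 0, 0, 0, 0, 0, 0], [5, 0, 0, 0, 0, 0, 0], [5, 0, 0, 0, 0, 0, 0], [5, 0, 0, 0, 0, 0, 0], [5, 0, 0, 0, 0, 0, 0], [5, 0, 0, -2.5, 0, 0, 0], [5, 0, 0, -2.5, 0, 0, 0], [5, 0, 0, -2.5, 0, 0, 0], [5, 0, 0, -1.5, 0, 0, -0.072], [5, 0, 0, 0, 0, 0, -0.072]]]}}

```text
time: 7.93
tool_pos: [0.6265, -0.0777, 0.2154]
tool_rot: [0.003, 0.681, 0.733, 0.002]
contact_force: [0.0, 0.6, 0.4]
gripper_width: 0.588
grasp_force: 0.0
```

```bash
python3 - <<'E'
from fit import *
P=grab_frame("wrist");P=grab_frame("wrist");P=grab_frame("wrist"); s=state(); print(s["tool_pos"],s["tool_rot"],s["time"])
g,b=gear(P,[.635,-.0212],.0545,14,True,np.pi/2-.15); print(g,b,(g[2]-np.pi/2+np.pi/14)%(np.pi/7)-np.pi/14)
cv2.imwrite("pics/w3.png",P["color"])
X=cloud(P,np.ones((400,640),bool))
B=X[(X[:,2]>.112)&(X[:,2]<.125)&(X[:,1]<-.11)&(X[:,1]>-.16)&(X[:,0]>.56)&(X[:,0]<.7)]
if len(B): print("bow",len(B),B.mean(0),B.min(0),B.max(0),np.arctan(np.polyfit(B[:,0],B[:,1],1)[0]))
E
```

```text
[ 0.62419833 -0.07725056  0.21002514] [-4.55167143e-04  6.82477298e-01  7.30906630e-01 -1.68429280e-04] 8.0833
[ 0.63447256 -0.02151058  1.40096767] -0.7164719752137768 -0.16982866130324026
bow 813 [ 0.63661923 -0.12950543  0.11638649] [ 0.59959828 -0.13736198  0.11204223] [ 0.67180859 -0.12316075  0.1198309 ] 0.06198346090692292
```

View pics/w3.png

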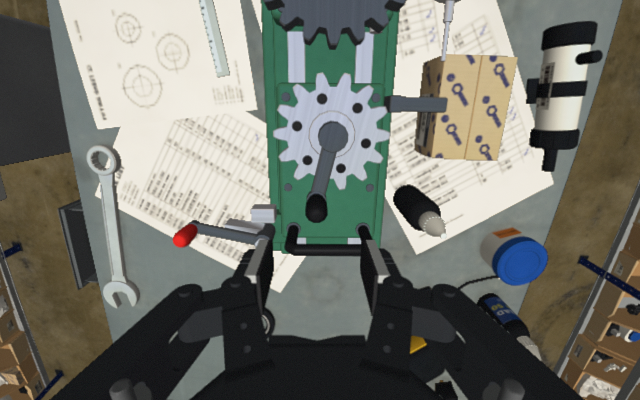

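Emit:
{"op": "jog_arm", "data": {"moves": [[[0, -2.46, 0.22, 0, 0, 0, 0], [0, -2.46, 0.22, 0, 0, 0, 0], [0, -2.46, 0.22, 0, 0, 0, 0], [0, -2.46, 0.22, 0, 0, 0, 0], [0, 0, 0, 0, 0, 0, 0], [0, 0, 0, 2.5, 0, 0, 0], [0, 0, 0, 2.5, 0, 0, 0], [0, 0, 0, 2.5, 0, 0, 0], [0, 0, 0, 2.5, 0, 0, 0], [0, 0, 0, 1.2, 0, 0, 0], [0, 0, 0, 0, 0, 0, 0], [0, 0, 0, 0, 0, 0, 0], [0, 0.6, 0, 0, 0, 0, 0], [0, 0.6, 0, 0, 0, 0, 0], [0, 0.3, 0, 0, 0, 0, 0], [0, 0, 0, 0, 0, 0, 0], [0, 0, 0, 0, 0, 0, 0]]]}}

```text
time: 9.5
tool_pos: [0.6397, -0.1598, 0.0993]
tool_rot: [0.001, 0.682, 0.732, 0.0]
contact_force: [1.0, -0.0, 0.6]
gripper_width: -0.002
grasp_force: 0.0
```

Emit:
{"op": "jog_arm", "data": {"moves": [[[0, 0.2, 0, 0, 0, 0, 0], [0, 0.2, 0, 0, 0, 0, 0], [0, 0.2, 0, 0, 0, 0, 0], [0, 0.2, 0, 0, 0, 0, 0], [0, 0.2, 0, 0, 0, 0, 0], [0, 0.2, 0, 0, 0, 0, 0], [0, 0.2, 0, 0, 0, 0, 0], [0, 0.2, 0, 0, 0, 0, 0], [0, 0.2, 0, 0, 0, 0, 0], [0, 0.2, 0, 0, 0, 0, 0]]]}}

```text
time: 10.33
tool_pos: [0.6378, -0.1404, 0.0983]
tool_rot: [0.0, 0.682, 0.731, -0.0]
contact_force: [0.2, -3.8, -0.7]
gripper_width: -0.003
grasp_force: 1.8
```

Emit:
{"op": "jog_arm", "data": {"moves": [[[0, 0.2, 0, 0, 0, 0, 0], [0, 0.2, 0, 0, 0, 0, 0], [0, 0.2, 0, 0, 0, 0, 0], [0, 0.2, 0, 0, 0, 0, 0], [0, 0.15, 0, 0, 0, 0, 0], [0, 0, 0, 0, 0, 0, 0]]]}}

```text
time: 10.83
tool_pos: [0.6371, -0.1299, 0.0983]
tool_rot: [-0.0, 0.682, 0.732, 0.0]
contact_force: [-0.1, -2.0, 0.3]
gripper_width: -0.0
grasp_force: 0.7
```

Emit:
{"op": "jog_arm", "data": {"moves": [[[0, 0.1, 0, 0, 0, 0, 0], [0, 0.1, 0, 0, 0, 0, 0], [0, 0.1, 0, 0, 0, 0, 0], [0, 0.1, 0, 0, 0, 0, 0], [0, 0.1, 0, 0, 0, 0, 0], [0, 0, 0, 0, 0, 0, 0]]]}}

```text
time: 11.33
tool_pos: [0.6368, -0.1253, 0.0983]
tool_rot: [-0.0, 0.682, 0.731, 0.0]
contact_force: [1.3, -2.6, -1.3]
gripper_width: 0.004
grasp_force: 1.1
```

```bash
python3 - <<'E'
from fit import *
P=grab_frame("wrist"); s=state(); print(s["tool_pos"],s["contact_force"]); cv2.imwrite("pics/w4.png",P["color"])
for X in [[.6213,.1223,.094],[.6345,-.0215,.094],[.6335,-.0055,.094]]: print(proj(P,X))
g,b=gear(P,[.6335,-.005],.0545,14,True,np.pi/2-.15); print(g,b,(g[2]-np.pi/2+np.pi/14)%(np.pi/7)-np.pi/14)
E
```

```text
[ 0.63679482 -0.12531753  0.09833386] [ 0.59499893 -2.3496082  -0.84654069]
[ 321.44158541 -307.68666964]
[326.8598148   55.35760615]
[327.4760929   18.37471464]
[6.33853419e-01 2.03937319e-04 1.39823436e+00] -0.22530068238741294 -0.172561964026956
```

View pics/w4.png

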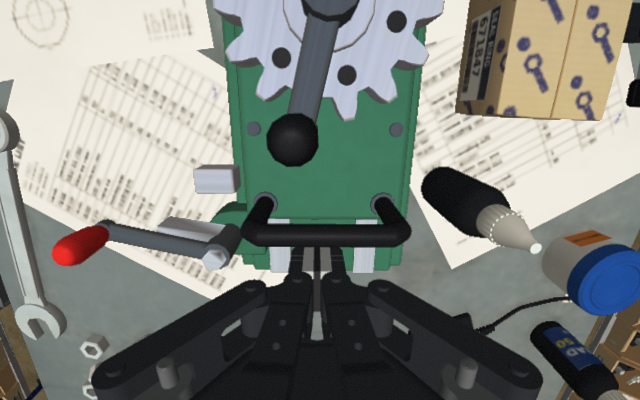

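Emit:
{"op": "jog_arm", "data": {"moves": [[[0, 0.1, 0, 0, 0, 0, 0], [0, 0.1, 0, 0, 0, 0, 0], [0, 0.1, 0, 0, 0, 0, 0], [0, 0.1, 0, 0, 0, 0, 0]]]}}

```text
time: 11.72
tool_pos: [0.6365, -0.1216, 0.0983]
tool_rot: [0.0, 0.682, 0.731, 0.0]
contact_force: [0.9, -3.3, -1.1]
gripper_width: 0.0
grasp_force: 1.7
```

Emit:
{"op": "jog_arm", "data": {"moves": [[[0, 0.1, 0, 0, 0, 0, 0], [0, 0.1, 0, 0, 0, 0, 0], [0, 0.1, 0, 0, 0, 0, 0]]]}}

```text
time: 11.97
tool_pos: [0.6363, -0.1185, 0.0983]
tool_rot: [0.0, 0.682, 0.731, 0.0]
contact_force: [1.0, -2.7, -0.6]
gripper_width: 0.001
grasp_force: 1.6
```

Emit:
{"op": "jog_arm", "data": {"moves": [[[0, 0.1, 0, 0, 0, 0, 0], [0, 0.1, 0, 0, 0, 0, 0]]]}}

```text
time: 12.13
tool_pos: [0.6362, -0.1169, 0.0983]
tool_rot: [0.0, 0.682, 0.731, -0.0]
contact_force: [1.8, -7.1, -2.4]
gripper_width: 0.002
grasp_force: 3.4
```

Emit:
{"op": "jog_arm", "data": {"moves": [[[0, 0.07, 0, 0, 0, 0, 0], [0, 0, 0, 0, 0, 0, 0]]]}}

```text
time: 12.3
tool_pos: [0.6362, -0.1169, 0.0984]
tool_rot: [0.001, 0.682, 0.731, -0.001]
contact_force: [1.9, -6.9, -1.9]
gripper_width: -0.0
grasp_force: 3.2
```

Emit:
{"op": "jog_arm", "data": {"moves": [[[0, 0.05, 0, 0, 0, 0, 0], [0, 0, 0, 0, 0, 0, 0]]]}}

```text
time: 12.47
tool_pos: [0.6362, -0.1169, 0.0984]
tool_rot: [0.001, 0.682, 0.731, -0.001]
contact_force: [2.8, -6.7, -1.7]
gripper_width: -0.001
grasp_force: 3.8
```

Emit:
{"op": "jog_arm", "data": {"moves": [[[0, -1, 0, 0, 0, 0, 0], [0, -1, 0, 0, 0, 0, 0], [0, 0, 0, -3, 0, 0, 0], [0, 0, 0, -3, 0, 0, 0], [0, 0, 0, -3, 0, 0, 0], [0, 0, 0, -3, 0, 0, 0], [0, 0, 0, -3, 0, 0, 0], [0, 0, 0, 0, 0, 0, 0], [0, 0, 0, 0, 0, 0, 0]]]}}

```text
time: 13.22
tool_pos: [0.6387, -0.1359, 0.2519]
tool_rot: [0.002, 0.682, 0.731, 0.001]
contact_force: [0.7, -0.1, -0.2]
gripper_width: -0.001
grasp_force: 0.0
```

```bash
python3 - <<'E'
from fit import *
P=grab_frame("wrist"); s=state(); print(s["tool_pos"],s["time"]); cv2.imwrite("pics/w5.png",P["color"])
g,b=gear(P,[.632,.0095],.0545,14,True,np.pi/2-.15); print(g,b,(g[2]-np.pi/2+np.pi/14)%(np.pi/7)-np.pi/14)
m,a=gear(P,[.6213,.1223],.0685,18,False,-np.pi/2+.07); print(m,a,np.hypot(*(m-g)[:2]))
X=cloud(P,np.ones((400,640),bool))
B=X[(X[:,2]>.112)&(X[:,2]<.125)&(X[:,1]<-.08)&(X[:,1]>-.16)&(X[:,0]>.56)&(X[:,0]<.7)]
if len(B): print("bow",len(B),B.mean(0),B.min(0),B.max(0),np.arctan(np.polyfit(B[:,0],B[:,1],1)[0]))
c=P["color"].astype(int); red=(c[...,2]>110)&(c[...,1]<60)&(c[...,0]<70)
K=cloud(P,red);K=K[(K[:,2]>.07)&(K[:,2]<.112)&(K[:,1]<-.05)&(K[:,0]<.56)];print("knob",len(K),K.mean(0),K.min(0),K.max(0))
E
```

```text
[ 0.63765454 -0.13555024  0.24915165] 13.2667
[0.6321614  0.00822115 1.4051123 ] -0.5703404223051572 -0.16568402704794183
[ 0.6213      0.1223     -1.67532925] nan 0.11459474299291789
bow 945 [ 0.63994131 -0.09945275  0.11644967] [ 0.59758761 -0.10792113  0.11204615] [ 0.68251335 -0.091964    0.11969776] 0.0665489335243378
knob 187 [ 0.4914718  -0.13436052  0.10339624] [ 0.48450201 -0.14272322  0.0858552 ] [ 0.49687811 -0.12781163  0.107868  ]
  c /= stddev[:, None]
  c /= stddev[None, :]
```

View pics/w5.png

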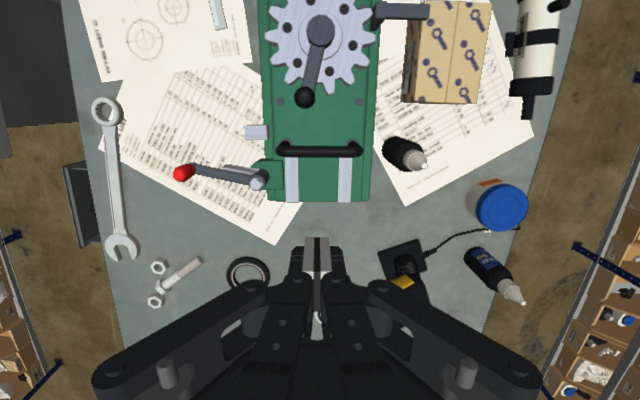

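Emit:
{"op": "jog_arm", "data": {"moves": [[[0, -0.45, -3.14, 0, 0, 0, 0], [0, -0.45, -3.14, 0, 0, 0, 0], [0, -0.45, -3.14, 0, 0, 0, 0], [0, -0.45, -3.14, 0, 0, 0, 0], [0, -0.45, -3.14, 0, 0, 0, 0], [0, 0, 0, 0, 0, 0, 0.088], [0, 0, 0, 0, 0, 0, 0.088], [0, 0, 0, 0, 0, 0, 0.088], [0, 0, 0, 3, 0, 0, 0], [0, 0, 0, 3, 0, 0, 0], [0, 0, 0, 3, 0, 0, 0], [0, 0, 0, 3, 0, 0, 0], [0, 0, 0, 0, 0, 0, 0], [0, 0, 0, 0, 0, 0, 0]]]}}

```text
time: 14.43
tool_pos: [0.4801, -0.1676, 0.1251]
tool_rot: [-0.004, 0.772, 0.635, -0.001]
contact_force: [1.1, 0.7, -0.2]
gripper_width: 0.005
grasp_force: 0.0
```

```bash
python3 - <<'E'
from h import *
P=grab_frame("wrist"); s=state(); print(s["tool_pos"],s["tool_rot"]); cv2.imwrite("pics/w6.png",P["color"])
c=P["color"].astype(int); red=(c[...,2]>110)&(c[...,1]<60)&(c[...,0]<70)
K=cloud(P,red);K=K[(K[:,2]>.07)&(K[:,2]<.112)&(K[:,1]<-.05)&(K[:,0]<.56)];print("knob",len(K),K.mean(0),K.min(0),K.max(0))
E
```

```text
[ 0.48185798 -0.16853819  0.1277434 ] [-1.14419344e-03  7.72270041e-01  6.35293285e-01 -3.40925644e-04]
knob 623 [ 0.48944391 -0.13429743  0.10382754] [ 0.48081952 -0.14318241  0.08760703] [ 0.49761207 -0.1273986   0.10818567]
```

View pics/w6.png

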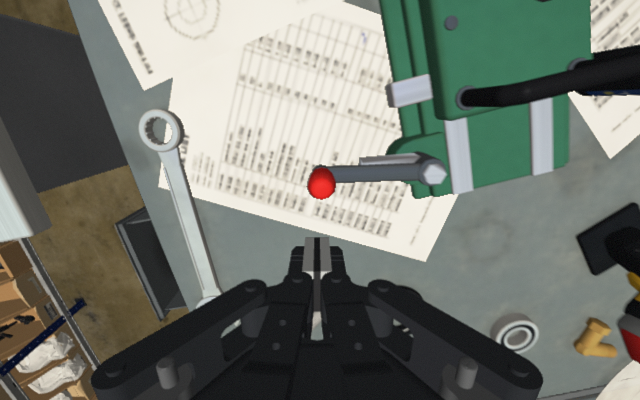

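Emit:
{"op": "jog_arm", "data": {"moves": [[[0, 0, 0, 2.4, 0, 0, 0], [0, 0, 0, 2.3, 0, 0, 0], [0, 0, 0, 0, 0, 0, 0], [0, 0.65, 0, 0, 0, 0, 0], [0, 0.65, 0, 0, 0, 0, 0], [0, 0, 0, 0, 0, 0, 0], [0, 0.4, -0.08, 0, 0, 0, 0.05], [0, 0.4, -0.08, 0, 0, 0, 0.05], [0, 0.4, -0.08, 0, 0, 0, 0.05], [0, 0.4, -0.08, 0, 0, 0, 0.05]]]}}

```text
time: 15.32
tool_pos: [0.4871, -0.1402, 0.0834]
tool_rot: [0.001, 0.832, 0.554, 0.0]
contact_force: [-1.5, -1.2, 0.7]
gripper_width: -0.0
grasp_force: 0.8
```

Emit:
{"op": "jog_arm", "data": {"moves": [[[0, 0.4, -0.08, 0, 0, 0, 0.05], [0, 0.4, -0.08, 0, 0, 0, 0.05], [0, 0.4, -0.08, 0, 0, 0, 0.05], [0, 0.4, -0.08, 0, 0, 0, 0.05], [0, 0.4, -0.08, 0, 0, 0, 0.05], [0, 0.4, -0.08, 0, 0, 0, 0.05]]]}}

```text
time: 15.82
tool_pos: [0.4944, -0.1167, 0.0831]
tool_rot: [0.001, 0.906, 0.424, 0.0]
contact_force: [-0.9, -0.7, 0.6]
gripper_width: -0.002
grasp_force: 0.8
```

Emit:
{"op": "jog_arm", "data": {"moves": [[[0, 0.4, -0.08, 0, 0, 0, 0.05], [0, 0.4, -0.08, 0, 0, 0, 0.05], [0, 0.4, -0.08, 0, 0, 0, 0.05], [0, 0.4, -0.08, 0, 0, 0, 0.05], [0, 0.4, -0.08, 0, 0, 0, 0.05], [0, 0.4, -0.08, 0, 0, 0, 0.05]]]}}

```text
time: 16.32
tool_pos: [0.5085, -0.0966, 0.0829]
tool_rot: [0.0, 0.959, 0.284, 0.0]
contact_force: [-2.7, 0.0, -0.2]
gripper_width: 0.0
grasp_force: 0.8
```

Emit:
{"op": "jog_arm", "data": {"moves": [[[0, 0.4, -0.08, 0, 0, 0, 0.05], [0, 0.4, -0.08, 0, 0, 0, 0.05], [0, 0.4, -0.08, 0, 0, 0, 0.05], [0, 0.4, -0.08, 0, 0, 0, 0.05]]]}}

```text
time: 16.65
tool_pos: [0.521, -0.086, 0.0829]
tool_rot: [0.0, 0.982, 0.186, 0.0]
contact_force: [-1.6, -0.5, -0.4]
gripper_width: -0.002
grasp_force: 0.8
```

Emit:
{"op": "jog_arm", "data": {"moves": [[[0, 0.4, -0.08, 0, 0, 0, 0.05], [0, 0.4, -0.08, 0, 0, 0, 0.05], [0, 0.4, -0.08, 0, 0, 0, 0.05]]]}}

```text
time: 16.9
tool_pos: [0.5316, -0.0798, 0.0829]
tool_rot: [0.0, 0.994, 0.112, 0.0]
contact_force: [-1.6, 0.7, 0.1]
gripper_width: -0.002
grasp_force: 0.8
```

Emit:
{"op": "jog_arm", "data": {"moves": [[[0, 0.4, -0.08, 0, 0, 0, 0.05], [0, 0.4, -0.08, 0, 0, 0, 0.05], [0, 0, 0, 0, 0, 0, 0]]]}}

```text
time: 17.15
tool_pos: [0.5398, -0.0767, 0.083]
tool_rot: [0.0, 0.998, 0.063, 0.001]
contact_force: [-1.2, 0.2, 0.5]
gripper_width: 0.002
grasp_force: 0.0
```

Emit:
{"op": "jog_arm", "data": {"moves": [[[0, 0.4, -0.08, 0, 0, 0, 0.05], [0, 0.2, 0, 0, 0, 0, 0], [0, 0, 0, 0, 0, 0, 0]]]}}

```text
time: 17.4
tool_pos: [0.5433, -0.0756, 0.0824]
tool_rot: [0.0, 0.999, 0.04, -0.002]
contact_force: [-7.6, 0.2, 5.7]
gripper_width: 0.003
grasp_force: 4.1
```

Emit:
{"op": "jog_arm", "data": {"moves": [[[0, 0.2, 0, 0, 0, 0, 0], [0, 0.1, 0, 0, 0, 0, 0], [0, 0, 0, 0, 0, 0, 0]]]}}

```text
time: 17.65
tool_pos: [0.5437, -0.0755, 0.0823]
tool_rot: [-0.0, 0.999, 0.04, -0.006]
contact_force: [-18.5, 0.5, 12.6]
gripper_width: 0.0
grasp_force: 9.2
```

Emit:
{"op": "jog_arm", "data": {"moves": [[[0, -1, 0, 0, 0, 0, 0], [0, -2, 0, 0, 0, 0, 0], [0, -1, 0, 0, 0, 0, 0], [0, 0, 0, -3, 0, 0, 0], [0, 0, 0, -3, 0, 0, 0], [0, 0, 0, -3, 0, 0, 0], [0, 0, 0, -3, 0, 0, 0], [0, 0, 0, -3, 0, 0, 0], [0, -3, 0, -2, 0, 0, 0], [0, -3, 0, 0, 0, 0, 0], [0, 0, 0, 0, 0, 0, 0], [0, 0, 0, 0, 0, 0, 0]]]}}

```text
time: 18.65
tool_pos: [0.4474, -0.0832, 0.2524]
tool_rot: [0.001, 0.999, 0.038, 0.002]
contact_force: [0.3, 0.1, -0.1]
gripper_width: -0.003
grasp_force: 0.0
```

```bash
python3 - <<'E'
from fit import *
P=grab_frame("wrist"); s=state(); print(s["tool_pos"],s["time"],s["contact_force"]); cv2.imwrite("pics/w7.png",P["color"])
c=P["color"].astype(int); red=(c[...,2]>110)&(c[...,1]<60)&(c[...,0]<70)
K=cloud(P,red);K=K[(K[:,2]>.07)&(K[:,2]<.112)&(K[:,1]<.0)&(K[:,0]>.5)&(K[:,0]<.6)];print("knob",len(K),K.mean(0))
y=.071;k=K[:,:2].mean(0)-[.567,-.150]; t=np.array([k[0]*np.cos(y)+k[1]*np.sin(y),-k[0]*np.sin(y)+k[1]*np.cos(y)]);print("lever",np.arctan2(t[1],-t[0]),np.hypot(*t))
g,b=gear(P,[.632,.0095],.0545,14,True,np.pi/2-.15);m,a=gear(P,[.6213,.1223],.0685,18,False,-np.pi/2+.07); print(g,b,m,a,np.hypot(*(m-g)[:2]))
E
```

```text
[ 0.44781383 -0.08315857  0.25186222] 18.7 [ 0.38856658 -0.77801694  0.74724159]
knob 256 [ 0.56210632 -0.0690001   0.10488222]
lever 1.5814537676118894 0.08114759602340574
[0.63000321 0.00855658 1.38630332] -0.2789854046155902 [ 0.61007698  0.11500724 -1.71482189] -0.28795834637918194 0.10829957381258472
```

View pics/w7.png

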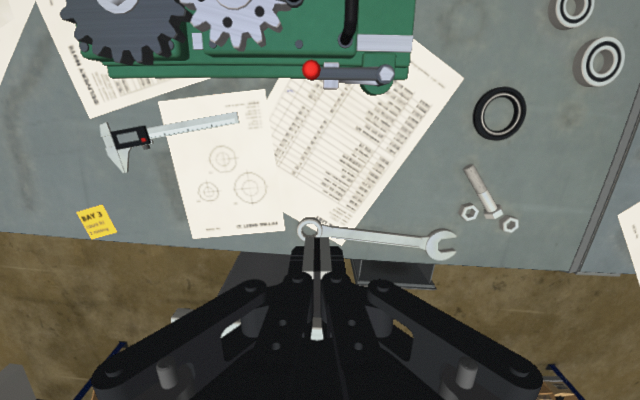

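```bash
python3 - <<'E'
from h import *
P=grab_frame("top"); X=cloud(P,np.ones((400,640),bool))
def circ(c,r0):
    for _ in range(8):
        m=(X[:,2]>.088)&(X[:,2]<.1)&(np.hypot(*(X[:,:2]-c).T)<r0+.002); S=X[m][:,:2].astype(np.float32)
        c,r=cv2.minEnclosingCircle(S*1000); c=np.array(c)/1000
    return c,r
print(circ(np.array([.632,.0085]),.0545))
B=X[(X[:,2]>.112)&(X[:,2]<.125)&(X[:,1]<-.08)&(X[:,1]>-.16)&(X[:,0]>.6)&(X[:,0]<.68)]; print(len(B),B.mean(0))
H=X[(X[:,2]>.144)&(X[:,2]<.155)&(X[:,1]<0)&(X[:,1]>-.08)&(X[:,0]<.68)];print(len(H),H.mean(0))
E
```

```text
(array([0.63320117, 0.01283753]), 56.37285232543945)
193 [ 0.63945687 -0.09863388  0.11644066]
54 [ 0.62240021 -0.04787979  0.14825315]
```

```bash
python3 -c "
from plant import *
print(job_done())"
```

```text
the job is handed in; nothing more can be done
None
```

I turned the spare gear to face the gaps, pushed the carriage home to its stop with about 7 N at the end, and shut the lock lever against its stop (measured near 1.58 rad). The job was handed in at about 19 s, with no verdict returned.

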